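# Load spice jars in a gravity-feed magazine

### The arm

A 7-joint arm with a two-finger parallel gripper is mounted at the origin on a cart in front of the work surface, level with it; the furniture and walls round the work are solid. World frame = base frame: x ahead of the robot, y to its left, z up, the work surface at z = 0. Lengths are in m, angles in rad, forces in N, time in s.
With the tool pointing down it reaches from about 0.35 to 0.9 m from the base axis. Payload 8.1 kg.
Tool frame: the origin (TCP) lies at the very end of the fingers, on their centre line; the grasp point (between the pads) lies 19 mm behind it; z points along the fingers, y is the line along which they close (so a half turn about z gives the same grasp; the last joint's range is limited). The gripper opens to 92 mm and grips with 3 to 60 N. Pads are 19 mm wide; open, the fingers measure 130 mm over their backs; the gripper's body (75 mm by 190 mm) begins 47 mm behind the grasp point.
Start: joints at [-1.227, 0.434, 0.025, 1.573, -0.012, 1.134, -0.075], TCP at [0.27, 0.564, 0.227] pointing down, gripper open.
Joint ranges: [-2.62, 2.62], [-0.44, 2.09], [-1.27, 1.32], [0.08, 2.57], [-1.32, 4.46], [0.12, 2], [-2.74, 2.74]. Speed limits (rad/s): [2.22, 2.22, 3.01, 3.01, 3.14, 3.14, 3.14].

### API

Orientations are given as a rotation vector (axis times angle).
In Python, from cell import arm gives the robot as it stands.
- The arm moves only by the tool jog_arm, never from a script. Its argument "rows" is a list of rows, each a list of 3 entries, a list of its own where there are three numbers: the shift along the world's x, y, z in cm, then the turn, a rotation vector about the world's x, y, z in degrees, then the opening, from 0 (shut) to 1 (fully open). A call has 1 to 8 rows; each row is the pose to reach, as a shift and turn from the pose commanded when the call began; what a row does not reach only later rows make up. A row lasts 1/8 s, in which the tool goes at most 62.5 mm and 10.7 degrees, less where a joint would pass 70% of its speed; a pose out of reach is approached as far as the arm can. A call with a gripper value outside its range is refused whole. The fingers move at their own pace and stop on an object; "newtons" is the grip in N (left out, the last holds). Time passes only in rows, so rows that repeat a pose let the fingers close. It gives the time, the measured TCP pose, the force, the opening and the grip force at its end, in the units of the state.
- arm.observe(): the state, without advancing time (a new reading comes with each control period).
- arm.get_image(name): name is "scene" or "top" or "wrist"; returns a dict with "img" (400x640x3 uint8, red, green, blue), "depth" (400x640 float32, m along the optical axis (not along the pixel's ray), 0 where there is no reading), "fx", "fy", "cx", "cy" (pixels), "dist_coeffs" ([k1, k2, p1, p2, k3] as OpenCV has them; the pictures are not rectified), "rvec" (rotation vector, rad) and "tvec" (3), from world to camera coordinates, as OpenCV has them; the wrist camera has in their place "mount" (4x4, takes a point from camera to tool coordinates, whose origin is the TCP and whose axes are the flange's). Camera axes: x right, y down, z forward; pixel columns grow to the right and rows downward; lengths in m; the calibration is good to about 2 mm. A picture is of the moment at which its call begins: read the wrist's pose just before it.
- arm.sign_off(): hands the job in; it is judged then, once.
The state is a dict: "clock": time; "joints": joint angles; "dq": joint speeds; "joint_efforts": joint torques, N m; "position": TCP position; "ee_rot": TCP orientation; "force": force on the tool from outside, world axes, zero at the start; "ft_torque": the same for the moment, N m; "width": opening from 0.0 (shut) to 1.0 (fully open); "gripper_force": force on a finger pad.
Only numpy, scipy, OpenCV 4.12 (cv2) and the standard library are available. Lean on these libraries where they do the work, as an engineer would, in place of code of your own. Each camera call takes 0.05 s, during which the arm holds its last target. There are 200 camera calls.

### The job

Load the three spice jars into the sloping gravity-feed magazine so that they will come out at its low end in the order red, brown, green. First lay the standing brown jar down on its side on the worktop and let go of it; then take the jars one at a time, red, brown, green, set each crosswise into the channel at the high end, without dropping it, and let it roll down until it rests on the stop or on the jar before it. Leave all the other things on the worktop where they are.

Things in the scene. Friction and masses are not known exactly. Their poses are not given: they have to be found in the camera images.
- red_jar_mid (a point): Middle of the red spice jar: round glass jar with red contents and fixed pale wooden lid, 47 mm in diameter, 88 mm long, this point half-way along its axis. Its z axis runs from foot to lid. It lies on its side on the worktop at the start. On the slant of the magazine it rolls; on the level worktop it stays where it is put.
- brown_jar_mid (a point): Middle of the brown spice jar: round glass jar with brown contents and fixed pale wooden lid, 47 mm in diameter, 88 mm long, this point half-way along its axis. Its z axis runs from foot to lid. It stands upright on the worktop at the start; it is to be laid down so that it can then be held across its middle from above, like the others. On the slant of the magazine it rolls; on the level worktop it stays where it is put.
- green_jar_mid (a point): Middle of the green spice jar: round glass jar with green contents and fixed dark wooden lid, 52 mm in diameter, 105 mm long, this point half-way along its axis. Its z axis runs from foot to lid. It lies on its side on the worktop at the start. On the slant of the magazine it rolls; on the level worktop it stays where it is put.
- magazine: Fixed gravity-feed jar magazine, light brown wood with aluminium rails, 250 x 152 x up to 163 mm high; origin on the worktop under its middle. Its x axis points horizontally from the low to the high end, y across, z up. The channel, open above and at the high end, is 116 mm wide between walls 45 mm high and slopes 20 degrees down to the low end. Jars lie across it, jar axis along y.
- mag_stop (a point): Foot of the 27 mm high stop bar at the low end of the channel, on its middle line at the level of its floor. In the magazine's axes the middles of the jars come to rest this far from here (x, z; mm): first (14, 30), second (58, 46), third (104, 66); across, anywhere the walls allow.
- mag_load (a point): Loading place near the high end: where a jar's middle is when it lies on the channel floor 170 mm up the slope from the stop, clear of jars already loaded; let go here, it rolls down. The floor is two rails with a 44 mm gap along the middle, into which fingertips may dip; ties cross the gap 6 mm under the floor 60 and 230 mm up the slope from the stop.
- tin_a: Bystander: tall red-and-blue tin, 76 mm in diameter, 110 mm high; origin under its middle.
- tin_b: Bystander: tall green tin, 76 mm in diameter, 110 mm high; origin under its middle.
- tin_c: Bystander: tall red-and-white tin, 75 mm in diameter, 110 mm high; origin under its middle.
- mill: Bystander: dark wooden pepper mill, 58 mm in diameter, 160 mm high; origin under its middle.
- lemon_a: Bystander: yellow lemon, 82 x 54 x 50 mm; origin under its middle.
- cellar: Bystander: round wooden salt cellar, 91 mm in diameter, 66 mm high; origin under its middle.
Things that resemble listed ones, but are neither listed nor needed, are in the scene too. Leave any purple look-alike of the part that bears brown_jar_mid alone.

How it is judged:
On the way, in this order (a step that is already met when the one before it is completed fails the run):
1. the brown jar lies on its side on the worktop, let go and at rest (angle between brown_jar_mid's own z axis and vertical between 1.4 and 1.75 rad and height (world z) of brown_jar_mid below 0.035 m and contact force between brown_jar and magazine below 0.1 N and contact force between the fingers and brown_jar below 0.1 N and linear speed of brown_jar below 0.03 m/s), for 0.2 s.
2. the red jar lies across the channel against the stop, let go and at rest (x of red_jar_mid in the frame of magazine between -0.118 and -0.094 m and y of red_jar_mid in the frame of magazine between -0.025 and 0.025 m and z of red_jar_mid in the frame of magazine between 0.0531 and 0.0771 m and angle between the z axis of red_jar_mid and the y axis of magazine, either way round below 0.3 rad and contact force between the fingers and red_jar below 0.1 N and linear speed of red_jar below 0.03 m/s), for 0.2 s.
3. the brown jar lies behind the red one, let go and at rest (x of red_jar_mid in the frame of magazine between -0.118 and -0.094 m and y of red_jar_mid in the frame of magazine between -0.025 and 0.025 m and z of red_jar_mid in the frame of magazine between 0.0531 and 0.0771 m and angle between the z axis of each of red_jar_mid, brown_jar_mid and the y axis of magazine, either way round below 0.3 rad and x of brown_jar_mid in the frame of magazine between -0.0758 and -0.0478 m and y of brown_jar_mid in the frame of magazine between -0.025 and 0.025 m and z of brown_jar_mid in the frame of magazine between 0.0672 and 0.0952 m and contact force between the fingers and brown_jar below 0.1 N and linear speed of brown_jar below 0.03 m/s), for 0.2 s.
4. the green jar lies behind the brown one, let go and at rest (x of red_jar_mid in the frame of magazine between -0.118 and -0.094 m and y of red_jar_mid in the frame of magazine between -0.025 and 0.025 m and z of red_jar_mid in the frame of magazine between 0.0531 and 0.0771 m and angle between the z axis of each of red_jar_mid, brown_jar_mid, green_jar_mid and the y axis of magazine, either way round below 0.3 rad and x of brown_jar_mid in the frame of magazine between -0.0758 and -0.0478 m and y of brown_jar_mid in the frame of magazine between -0.025 and 0.025 m and z of brown_jar_mid in the frame of magazine between 0.0672 and 0.0952 m and x of green_jar_mid in the frame of magazine between -0.0321 and -0.0001 m and y of green_jar_mid in the frame of magazine between -0.025 and 0.025 m and z of green_jar_mid in the frame of magazine between 0.0845 and 0.1165 m and contact force between the fingers and green_jar below 0.1 N and linear speed of green_jar below 0.03 m/s), for 0.2 s.
At the end, for the whole second after the job is handed in: The red, brown and green jar lie in the channel in this order from the stop, each crosswise within 0.3 rad, resting on the stop or the jar before it (middle within 12, 14 and 16 mm of its rest position along the magazine and in height, within 25 mm of the middle line), let go and at rest (all of step 4 and contact force between the fingers and red_jar below 0.1 N and linear speed of each of red_jar, brown_jar below 0.03 m/s and contact force between the fingers and brown_jar below 0.1 N); the robot touches nothing.
It fails at once if a bystander (tin, pepper mill, lemon or salt cellar) is pushed more than 40 mm (distance of any of tin_a, tin_b, tin_c, mill, lemon_a, cellar from where it was at the start of the episode above 0.04 m).
It fails at once if a jar is dropped or thrown: out of the fingers it moves faster than 1 m/s (a free fall of 50 mm) ((contact force between the fingers and red_jar below 0.1 N and linear speed of red_jar above 1 m/s) or (contact force between the fingers and brown_jar below 0.1 N and linear speed of brown_jar above 1 m/s) or (contact force between the fingers and green_jar below 0.1 N and linear speed of green_jar above 1 m/s)).
It also fails if it takes over 72 s, if anything falls off the work surface, if the arm or the gripper's body presses on something with over 40 N, if the wrist force passes 120 N, or if a joint passes its speed limit or range.

## Working session

There is one attempt and no reset: what is moved stays moved. The work goes in short steps, Python scripts to look and compute and a tool call to move; the robot and the scene stay as the last step left them, time stands still between calls to the robot, and variables do not carry over. Pictures are saved under pics/ and viewed, at most 12 in all, crops included, and the job is handed in when it is done.

Besides the shell and the picture viewer there is one more tool, called after "Emit:" as a command line: name --argument value ..., lists and objects as JSON in quotes. jog_arm: Moves the arm, as the interface text tells. Its arguments: {"type":"object","properties":{"rows":{"type":"array","items":{"type":"array"}},"newtons":{"type":"number"}},"required":["rows"]}

```bash
mkdir -p pics; cat > h.py <<'E'
import numpy as np, cv2
from cell import arm
from scipy.spatial.transform import Rotation as R
def grab(name, fn=None):
    s=arm.observe(); d=arm.get_image(name)
    K=np.array([[d['fx'],0,d['cx']],[0,d['fy'],d['cy']],[0,0,1]]); D=np.array(d['dist_coeffs'])
    if 'mount' in d:
        T=np.eye(4); T[:3,:3]=R.from_rotvec(s['ee_rot']).as_matrix(); T[:3,3]=s['position']; T=T@np.array(d['mount'])
    else:
        T=np.eye(4); r=cv2.Rodrigues(np.array(d['rvec'],float))[0]; T[:3,:3]=r.T; T[:3,3]=-r.T@np.array(d['tvec']).ravel()
    if fn: cv2.imwrite(fn,d['img'][:,:,::-1])
    np.savez('/tmp/%s.npz'%name,img=d['img'],depth=d['depth'],K=K,D=D,T=T)
def load(name): return np.load('/tmp/%s.npz'%name)
def cloud(z):
    h,w=z['depth'].shape; uv=np.stack(np.meshgrid(np.arange(w),np.arange(h)),-1).reshape(-1,1,2).astype(np.float64)
    n=cv2.undistortPoints(uv,z['K'],z['D']).reshape(h,w,2); dp=z['depth'][...,None]
    p=np.concatenate([n*dp,dp],-1)@z['T'][:3,:3].T+z['T'][:3,3]; p[z['depth']==0]=np.nan
    return p
E
python3 - <<'E'
from h import *
for n in('scene','top'): grab(n,'pics/%s0.png'%n)
s=arm.observe(); print(s['clock'],s['position'],s['ee_rot'],s['width'])
for n in('scene','top'):
  z=load(n); print(n,z['T'].round(3).tolist())
E
```

```text
0.1 [0.26987787 0.56318449 0.22601034] [-6.96024929e-01 -3.06329453e+00  2.30625417e-03] 0.9985715174982391
scene [[-0.488, -0.423, 0.764, -0.663], [-0.873, 0.249, -0.42, 0.787], [-0.013, -0.872, -0.49, 0.895], [0.0, 0.0, 0.0, 1.0]]
top [[0.018, -0.972, 0.235, 0.254], [-1.0, -0.018, 0.004, 0.087], [-0.0, -0.235, -0.972, 1.606], [0.0, 0.0, 0.0, 1.0]]
```

View pics/scene0.png

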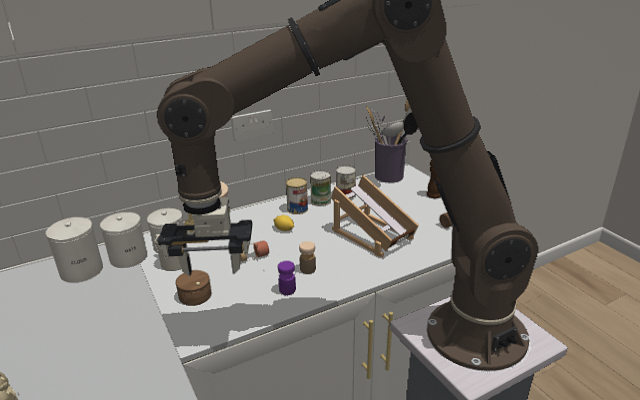

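View pics/top0.png

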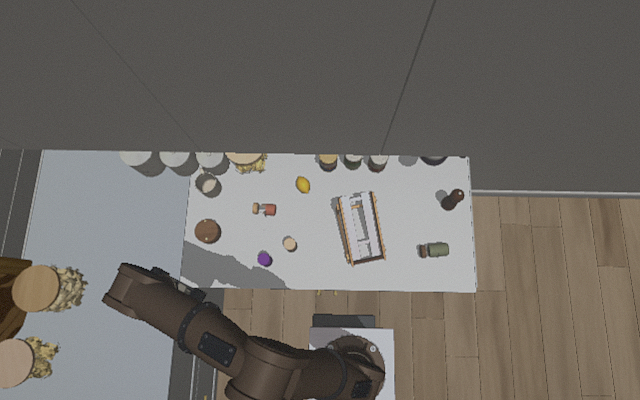

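The top view shows the red jar lying at (265,209), the brown jar standing at (289,243) and the purple look-alike at (264,258), to be left alone. The green jar lies at (433,250), the magazine is at (361,228) and the mill at (453,199). Next: an enlarged crop to confirm these, plus a point-cloud measurement.

```bash
python3 - <<'E'
from h import *
z=load('top'); im=z['img'][145:300,180:480,::-1]
cv2.imwrite('pics/top_crop.png',cv2.resize(im,None,fx=2.6,fy=2.6,interpolation=cv2.INTER_CUBIC))
p=cloud(z)
for n,(u,v) in dict(red=(265,209),brown=(289,243),purple=(264,258),green=(440,249),greenlid=(424,250),magwallL=(349,230),magwallR=(374,225),lemon=(303,185),cellar=(207,231),mill=(458,192)).items(): print(n,p[v,u].round(3))
def fit(name,u0,u1,v0,v1,zmin,zmax):
    q=p[v0:v1,u0:u1].reshape(-1,3); q=q[(q[:,2]>zmin)&(q[:,2]<zmax)]
    r=cv2.minAreaRect((q[:,:2]*1000).astype(np.float32)); print(name,len(q),r,q[:,2].max().round(3),q.mean(0).round(3))
fit('red',248,280,200,218,.015,.08);fit('brown',280,300,234,252,.07,.12);fit('green',412,452,238,262,.015,.08);fit('mag',330,390,185,270,.02,.2)
fit('lemon',293,313,174,196,.01,.08); fit('tallL',330,390,185,270,.12,.2)
E
```

```text
red [0.592 0.344 0.042]
brown [0.452 0.239 0.099]
purple [0.396 0.33  0.089]
green [ 0.445 -0.333  0.056]
greenlid [ 0.441 -0.273  0.05 ]
magwallL [0.509 0.015 0.071]
magwallR [ 0.528 -0.08   0.082]
lemon [0.689 0.197 0.056]
cellar [0.498 0.559 0.06 ]
mill [ 0.644 -0.381  0.157]
red 207 ((592.1373901367188, 351.93048095703125), (90.81071472167969, 48.73319625854492), 88.30028533935547) 0.055 [0.592 0.347 0.04 ]
brown 122 ((450.0387268066406, 239.73709106445312), (43.66455841064453, 42.04021453857422), 47.07693099975586) 0.099 [0.45  0.24  0.088]
green 359 ((442.1784973144531, -313.9869384765625), (52.1077880859375, 106.369140625), 6.565800189971924) 0.058 [ 0.441 -0.313  0.044]
mag 2009 ((511.5760498046875, -29.01287841796875), (261.8992919921875, 152.0867919921875), 12.873851776123047) 0.168 [ 0.515 -0.028  0.083]
lemon 191 ((704.5750122070312, 201.2147979736328), (89.06314849853516, 52.57465362548828), 3.698596715927124) 0.057 [0.693 0.201 0.041]
tallL 224 ((569.7257690429688, -14.233390808105469), (138.9834442138672, 149.10174560546875), 11.519314765930176) 0.168 [ 0.581 -0.017  0.137]
```

View pics/top_crop.png

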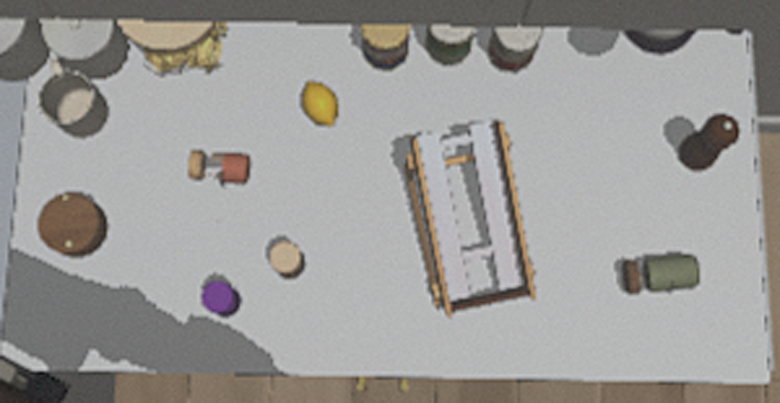

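The crop confirms the jars: red at (235,167), brown (pale lid) at (285,258), purple at (220,297), green at (670,272). The magazine's high end is far from the robot, and its tie is near (478,248). Next I'll fit the magazine pose more closely, along with the jar profiles.

```bash
python3 - <<'E'
from h import *
from scipy.optimize import least_squares
z=load('top'); p=cloud(z)
q=p[185:270,330:390].reshape(-1,3); q=q[np.isfinite(q[:,2])&(q[:,2]>.015)]
c0=np.array([.5116,-.029])
def loc(q,c,a): 
    d=q[:,:2]-c; return d[:,0]*np.cos(a)+d[:,1]*np.sin(a), -d[:,0]*np.sin(a)+d[:,1]*np.cos(a)
a=np.radians(12.5)
s,t=loc(q,c0,a); f=q[(abs(t)<.05)&(abs(t)>.024)]
for it in range(5):
    A=np.c_[f[:,:2],np.ones(len(f))]; k=np.linalg.lstsq(A,f[:,2],rcond=None)[0]; r=f[:,2]-A@k; f=f[abs(r)<max(.006,2*r.std())]
print('floor',len(f),'slope',np.degrees(np.arctan(np.hypot(k[0],k[1]))),'yaw',np.degrees(np.arctan2(k[1],k[0])))
# floor height expected in mag frame: stop (x=-.120,z=.035): zf=.035+.3640*(x+.120)
g=np.array([np.cos(a),np.sin(a)])
print('floor z at c0',k@[*c0,1],'expected',.035+.364*.120)
h=q[:,2]-np.c_[q[:,:2],np.ones(len(q))]@k
w=q[(h>.035)&(h<.06)]; r=cv2.minAreaRect((w[:,:2]*1000).astype(np.float32)); print('walls',len(w),r)
s,t=loc(w,c0,a); print(np.percentile(t,[1,10,40,60,90,99]).round(3),np.percentile(s,[0,1,99,100]).round(3))
for n,i in(('L',t>0),('R',t<0)):
    m=np.polyfit(w[i,0],w[i,1],1); print(n,np.degrees(np.arctan(m[0])), t[i].mean())
# red jar profile along y
q=p[198:220,246:282].reshape(-1,3); q=q[(q[:,2]>.012)]
for y in np.arange(.3,.41,.01):
    m=q[abs(q[:,1]-y)<.005]; 
    if len(m): print(round(y,2),len(m),np.ptp(m[:,0]).round(3),m[:,2].max().round(3))
E
```

```text
floor 795 slope 19.7881016200939 yaw 13.045284007689594
floor z at c0 0.07413130241144104 expected 0.07868
walls 340 ((504.50067138671875, -31.378173828125), (247.4025115966797, 133.2426300048828), 13.032777786254883)
[-0.066 -0.064 -0.059  0.059  0.064  0.066] [-0.131 -0.129  0.112  0.117]
L 13.191344839245227 0.06164057003123052
R 12.999925899153032 -0.0616827386255443
0.31 29 0.051 0.052
0.32 33 0.047 0.052
0.33 28 0.044 0.052
0.34 31 0.043 0.054
0.35 14 0.045 0.05
0.36 7 0.017 0.055
0.38 36 0.042 0.051
0.39 27 0.042 0.05
0.4 5 0.026 0.04
```

Emit:
jog_arm --rows '[[[6,-6,0],[0,0,0],1],[[10,-12,0],[0,0,0],1],[[10,-18,0],[0,0,0],1],[[10,-22,1],[0,0,0],1],[[10,-26,2],[0,0,0],1],[[10,-26,2],[0,0,0],1]]'

```text
clock: 0.85
position: [0.3708, 0.3004, 0.2475]
ee_rot: [0.703, 3.061, 0.0]
force: [-0.2, 0.2, -0.2]
width: 1.001
gripper_force: 0.0
```

```bash
python3 - <<'E'
from h import *
grab('wrist','pics/w1.png'); p=cloud(load('wrist'))
q=p.reshape(-1,3); q=q[np.isfinite(q[:,2])]; print(q.min(0),q.max(0))
for c in((.45,.24),(.396,.33)):
  m=q[(np.hypot(q[:,0]-c[0],q[:,1]-c[1])<.045)&(q[:,2]>.07)]
  if len(m)>5: print(len(m),cv2.minEnclosingCircle((m[:,:2]*1000).astype(np.float32)),m.mean(0),np.percentile(m[:,2],[50,90]))
print(arm.observe()['joints'])
E
```

```text
[-0.15370652 -1.08829342 -0.9107889 ] [0.68982193 0.72133096 0.35806333]
1312 ((451.1187744140625, 237.9988250732422), 23.05303192138672) [0.44536865 0.24146324 0.08593734] [0.08728423 0.08836388]
29530 ((381.3634033203125, 337.17559814453125), 35.67511749267578) [0.36938952 0.34583531 0.31869316] [0.3373867  0.35364985]
[-0.87583755  0.17443309  0.09241895  1.89417132 -0.01839392  1.0728346
  0.34547446]
```

View pics/w1.png

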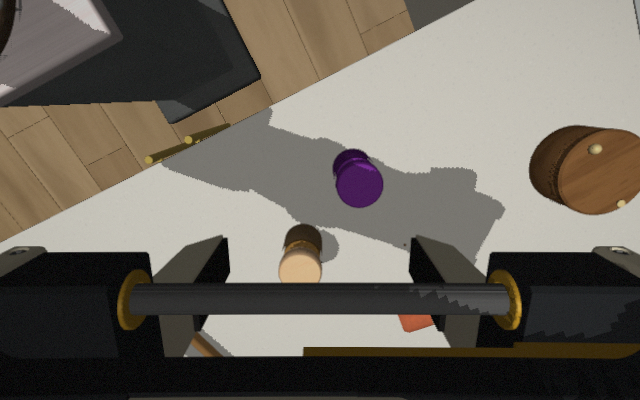

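Brown lid sits at (300,262) and purple at (358,180), clear of the planned finger line. I'll grasp brown with the tool leaning 25° toward the robot, then rotate 90° about the closing axis to lay it down.

Emit:
jog_arm --rows '[[[2,-2,-3],[-3.5,-7.5,0],1],[[4,-4,-7],[-7,-15,0],1],[[5,-5,-10],[-10.8,-22.6,0],1],[[5.6,-5,-12],[-10.8,-22.6,0],1],[[5.6,-5,-12],[-10.8,-22.6,0],1]]'

```text
clock: 1.52
position: [0.4248, 0.2545, 0.125]
ee_rot: [0.596, 2.647, -0.137]
force: [-0.6, -0.4, 0.7]
width: 1.0
gripper_force: 0.0
```

Emit:
jog_arm --rows '[[[1.2,-0.7,-3],[0,0,0],1],[[2.2,-1.3,-6],[0,0,0],1],[[3.2,-1.9,-8.7],[0,0,0],1],[[3.2,-1.9,-8.7],[0,0,0],1],[[3.2,-1.9,-8.7],[0,0,0],0.3],[[3.2,-1.9,-8.7],[0,0,0],0.3],[[3.2,-1.9,-8.7],[0,0,0],0.3]]' --newtons 20

```text
clock: 2.4
position: [0.4582, 0.2354, 0.0406]
ee_rot: [0.601, 2.644, -0.13]
force: [-0.1, 0.2, 0.5]
width: 0.725
gripper_force: 0.0
```

```bash
python3 - <<'E'
from h import *
s=arm.observe(); print(R.from_rotvec(s['ee_rot']).as_matrix().round(3),s['joints'],s['width'],s['gripper_force'],s['position'],s['force'])
grab('wrist','pics/w2.png')
E
```

```text
[[-0.817  0.432  0.383]
 [ 0.392  0.902 -0.181]
 [-0.423  0.002 -0.906]] [-1.09811998  0.49474604  0.27929943  2.25396119  0.80899024  0.40487874
 -0.48404307] 0.7248198682086591 0.0 [0.45820978 0.23535895 0.04057587] [-0.08291953  0.20682706  0.49649252]
```

View pics/w2.png

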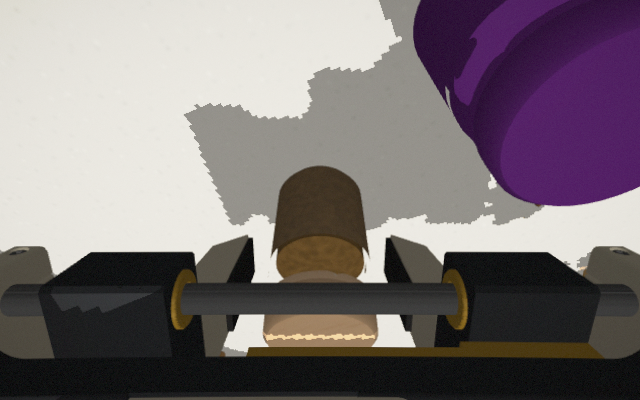

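The brown jar is centred between the pads (column 320), and purple at (560,100) is clear. Next: keep closing, then lift.

Emit:
jog_arm --rows '[[[0,0,0],[0,0,0],0.2],[[0,0,0],[0,0,0],0.2],[[0,0,0],[0,0,0],0.2],[[0,0,0],[0,0,0],0.2],[[0.5,0,3],[0,0,0],0.2],[[2,-1,8],[0,0,0],0.2],[[4,-2,11],[4.3,9,0],0.2],[[4,-2,12],[8.6,18,0],0.2]]' --newtons 25

```text
clock: 3.45
position: [0.4957, 0.2127, 0.1528]
ee_rot: [0.663, 2.876, -0.087]
force: [0.5, -0.6, -2.8]
width: 0.498
gripper_force: 25.0
```

```bash
cat >> h.py <<'E'
def pose(yaw,lean=0,az=0):
    """tool down, closing axis at yaw deg, then body leaned 'lean' deg toward azimuth az"""
    a=np.radians(yaw); y=np.array([np.cos(a),np.sin(a),0]); zz=np.array([0,0,-1.]); M=np.c_[np.cross(y,zz),y,zz]
    az=np.radians(az); return R.from_rotvec(np.radians(lean)*np.array([-np.sin(az),np.cos(az),0]))*R.from_matrix(M)
def rel(target,pos):
    s=arm.observe(); r=R.from_rotvec(s['ee_rot']); t=(target*r.inv()).as_rotvec(degrees=True)
    print('shift cm',(100*(np.array(pos)-s['position'])).round(2),'turn',t.round(1),'ang',np.linalg.norm(t).round(1),'j',s['joints'].round(2),'F',np.round(s['force'],1),'w',round(s['width'],3))
E
python3 - <<'E'
from h import *
rel(pose(64.4,0),(.5,.2,.15)); rel(pose(90,20),(.42,.2,.15)); rel(pose(90,65),(.4,.2,.13))
E
```

```text
shift cm [ 0.43 -1.27 -0.28] turn [5.7 9.8 0.4] ang 11.4 j [-0.66  0.32  0.04  1.98  0.24  0.77  0.32] F [ 0.5 -0.6 -2.8] w 0.498
shift cm [-7.57 -1.27 -0.28] turn [ 7.9 30.6 25.2] ang 40.4 j [-0.66  0.32  0.04  1.98  0.24  0.77  0.32] F [ 0.5 -0.6 -2.8] w 0.498
shift cm [-9.57 -1.27 -2.28] turn [18.  74.7 21.5] ang 79.8 j [-0.66  0.32  0.04  1.98  0.24  0.77  0.32] F [ 0.5 -0.6 -2.8] w 0.498
```

Emit:
jog_arm --rows '[[[-1,0,0.5],[2.2,9,3],0.2],[[-2,-0.5,1],[4.5,18,6],0.2],[[-3,-1,1],[6.5,27,9],0.2],[[-4,-1.2,1],[9,36,12],0.2],[[-5,-1.2,1],[11,45,15],0.2],[[-6,-1.2,0],[13,54,18],0.2],[[-7,-1.2,-1],[15,63,20],0.2],[[-8,-1.2,-2],[16.5,68,21.5],0.2]]'

```text
clock: 4.45
position: [0.4163, 0.1996, 0.1301]
ee_rot: [-0.017, -2.125, 0.004]
force: [0.1, 0.2, -2.1]
width: 0.502
gripper_force: 25.0
```

```bash
python3 - <<'E'
from h import *
rel(pose(90,65),(.4,.2,.0165))
E
```

```text
shift cm [ -1.63   0.04 -11.36] turn [0.6 6.8 0.6] ang 6.8 j [-0.24  0.92 -0.18  1.39 -0.22  1.79  1.2 ] F [ 0.1  0.2 -2.1] w 0.502
```

Emit:
jog_arm --rows '[[[-0.5,0,-3],[0,1.5,0],0.2],[[-1,0,-6],[0,3,0],0.2],[[-1.5,0,-8.5],[0,3,0],0.2],[[-1.5,0,-10],[0,3,0],0.2],[[-1.5,0,-10.8],[0,3,0],0.2],[[-1.5,0,-10.8],[0,3,0],0.2],[[-1.5,0,-10.8],[0,3,0],0.2]]'

```text
clock: 5.32
position: [0.402, 0.2005, 0.0248]
ee_rot: [-0.016, -2.08, 0.004]
force: [0.1, 0.2, -1.3]
width: 0.504
gripper_force: 25.0
```

```bash
python3 - <<'E'
from h import *
rel(pose(90,65),(.4,.2,.0165))
E
```

```text
shift cm [-0.2  -0.05 -0.83] turn [0.6 4.2 0.5] ang 4.2 j [-0.24  1.07 -0.17  1.4  -0.21  1.67  1.24] F [ 0.1  0.2 -1.3] w 0.504
```

Emit:
jog_arm --rows '[[[0,0,-0.3],[0.5,4,0.5],0.2],[[0,0,-0.6],[0.5,4,0.5],0.2],[[0,0,-0.8],[0.5,4,0.5],0.2],[[0,0,-0.8],[0.5,4,0.5],0.2]]'

```text
clock: 5.82
position: [0.4016, 0.2003, 0.0169]
ee_rot: [-0.001, -2.01, 0.001]
force: [-0.2, -1.5, 0.8]
width: 0.499
gripper_force: 25.0
```

```bash
python3 - <<'E'
from h import *
rel(pose(90,65),(.4,.2,.0165))
E
```

```text
shift cm [-0.16 -0.03 -0.04] turn [0.1 0.2 0. ] ang 0.2 j [-0.24  1.13 -0.18  1.36 -0.21  1.73  1.25] F [-0.2 -1.5  0.8] w 0.499
```

Emit:
jog_arm --rows '[[[0,0,0],[0,0,0],0.6],[[0,0,0],[0,0,0],0.7],[[0,0,0],[0,0,0],0.8],[[0,0,0],[0,0,0],0.9],[[1,0,1],[0,0,0],1],[[3,0,4],[0,0,0],1],[[4,0,10],[0,-10,0],1],[[5,0,16],[0,-20,0],1]]'

```text
clock: 6.82
position: [0.4527, 0.2002, 0.1762]
ee_rot: [-0.004, -2.36, 0.001]
force: [1.1, 0.2, 1.8]
width: 0.996
gripper_force: 0.0
```

Emit:
jog_arm --rows '[[[2,2,3],[0,-10,0],1],[[5,4,5],[0,-20,0],1],[[7,7,6],[0,-30,0],1],[[9,10,6],[0,-40,0],1],[[9,12,6],[0,-45,0],1]]'

```text
clock: 7.45
position: [0.5418, 0.3225, 0.2387]
ee_rot: [0.0, 3.133, 0.005]
force: [0.2, 0.2, -0.2]
width: 1.0
gripper_force: 0.0
```

```bash
python3 - <<'E'
from h import *
grab('wrist','pics/w3.png'); grab('top')
p=cloud(load('top')); z=load('top')
cv2.imwrite('pics/top2.png',cv2.resize(z['img'][145:300,180:480,::-1],None,fx=2.6,fy=2.6,interpolation=cv2.INTER_CUBIC))
q=p.reshape(-1,3); q=q[(abs(q[:,0]-.4)<.09)&(abs(q[:,1]-.2)<.06)&(q[:,2]>.012)&(q[:,2]<.08)]
if len(q)>10: print('brown',len(q),cv2.minAreaRect((q[:,:2]*1000).astype(np.float32)))
rel(pose(-1.7),(.592,.352,.2)); rel(pose(178.3),(.592,.352,.2))
E
```

```text
shift cm [ 5.31  2.77 -3.82] turn [  0.    0.3 -92. ] ang 92.0 j [-0.53  0.44 -0.14  1.54  0.06  1.16  0.89] F [ 0.5  0.  -0.3] w 0.996
shift cm [ 5.31  2.77 -3.82] turn [-0.3  0.  88. ] ang 88.1 j [-0.53  0.44 -0.14  1.54  0.06  1.16  0.89] F [ 0.5  0.  -0.3] w 0.996
```

View pics/top2.png

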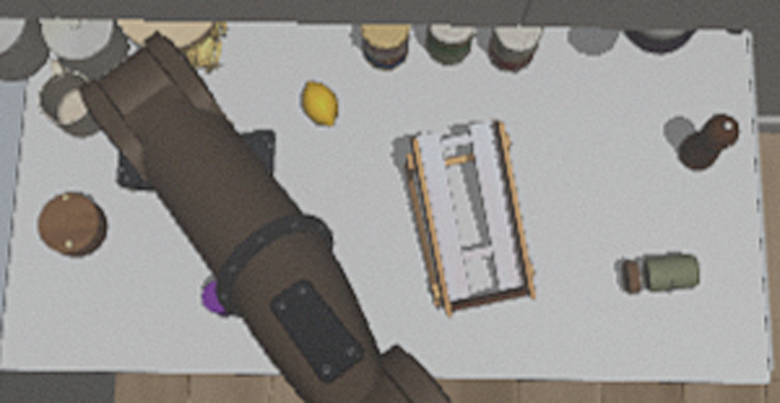

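The arm hides brown in this view; the other objects haven't moved. Now turning and moving above red.

Emit:
jog_arm --rows '[[[1,0.5,-0.5],[0,0,-10.5],1],[[1,0.5,-0.5],[0,0,-21],1],[[2,0.5,-1],[0,0,-31.5],1],[[3,1,-1],[0,0,-42],1],[[4,1,-1],[0,0,-52.5],1],[[4,1,-1],[0,0,-63],1],[[5,2,-2],[0,0,-73.5],1],[[5.3,2.8,-4],[0,0,-84],1]]'

```text
clock: 8.55
position: [0.5962, 0.3474, 0.197]
ee_rot: [2.112, 2.324, -0.001]
force: [-1.9, 0.2, -1.4]
width: 1.0
gripper_force: 0.0
```

```bash
python3 - <<'E'
from h import *
grab('wrist','pics/w4.png'); p=cloud(load('wrist')); q=p.reshape(-1,3)
m=q[(abs(q[:,0]-.592)<.05)&(abs(q[:,1]-.352)<.07)&(q[:,2]>.012)&(q[:,2]<.07)]
print(len(m),cv2.minAreaRect((m[:,:2]*1000).astype(np.float32)),np.percentile(m[:,2],[50,95]))
rel(pose(-1.7),(.592,.352,.2))
E
```

```text
3121 ((592.817138671875, 350.1211242675781), (88.31377410888672, 51.920745849609375), 86.00208282470703) [0.04240516 0.04645692]
shift cm [-0.24  0.37  0.68] turn [ 0.2 -0.2 -6.7] ang 6.7 j [-0.74  0.57  0.21  1.45 -0.12  1.14 -0.42] F [-2.4  1.  -3. ] w 0.999
```

View pics/w4.png

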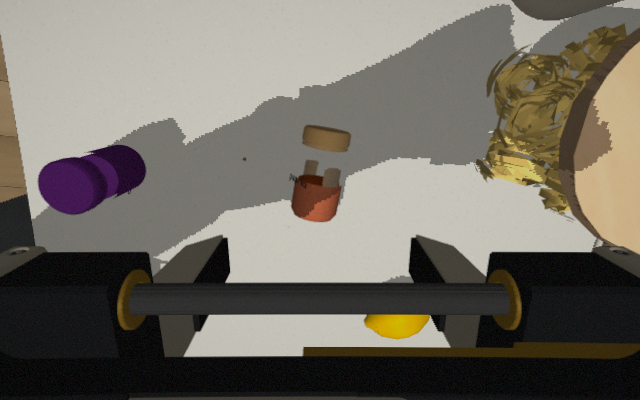

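Red lies at (322,172) with its lid at (326,137); its axis is about 87°. Descending onto it.

Emit:
jog_arm --rows '[[[-0.3,0.2,-5],[0,0,-6],1],[[-0.4,0.3,-10],[0,0,-7.5],1],[[-0.4,0.3,-15],[0,0,-7.5],1],[[-0.4,0.3,-18.3],[0,0,-7.5],1],[[-0.4,0.3,-19],[0,0,-7.5],1],[[-0.4,0.3,-19],[0,0,-7.5],0.3],[[-0.4,0.3,-19],[0,0,-7.5],0.3],[[-0.4,0.3,-19],[0,0,-7.5],0.3]]'

```text
clock: 9.6
position: [0.5913, 0.3517, 0.0078]
ee_rot: [2.251, 2.19, 0.002]
force: [-0.2, -0.2, 0.5]
width: 0.72
gripper_force: 0.0
```

Emit:
jog_arm --rows '[[[0,0,0],[0,0,0],0.3],[[0,0,0],[0,0,0],0.3],[[0,0,0],[0,0,0],0.3]]' --newtons 20

```text
clock: 9.98
position: [0.591, 0.3515, 0.0067]
ee_rot: [2.251, 2.189, -0.0]
force: [1.0, -0.3, 3.6]
width: 0.49
gripper_force: 20.0
```

Emit:
jog_arm --rows '[[[0,0,4],[0,0,0],0.3],[[0,-1,10],[0,0,3],0.3],[[-1,-5,15],[0,0,5],0.3],[[-2,-11,20],[0,0,8],0.3],[[-3,-17,24],[0,0,10],0.3],[[-4,-23,26],[0,0,12],0.3],[[-5,-29,27],[0,0,14],0.3],[[-5,-35,27],[0,0,16],0.3]]'

```text
clock: 10.98
position: [0.541, 0.0243, 0.2752]
ee_rot: [1.922, 2.483, -0.0]
force: [1.2, 0.6, -2.8]
width: 0.492
gripper_force: 20.0
```

Emit:
jog_arm --rows '[[[0,-3,0],[0,0,0],0.3],[[0,-3,0],[0,0,0],0.3]]'

```text
clock: 11.22
position: [0.541, -0.0075, 0.2742]
ee_rot: [1.931, 2.476, -0.003]
force: [-0.6, 1.5, -0.9]
width: 0.49
gripper_force: 20.0
```

```bash
python3 - <<'E'
from h import *
grab('wrist','pics/w5.png'); grab('top'); z=load('wrist'); q=cloud(z).reshape(-1,3)
q=q[np.isfinite(q[:,2])&(q[:,2]>.01)&(q[:,2]<.175)&(abs(q[:,0]-.52)<.2)&(abs(q[:,1]+.03)<.11)]
c0=np.array([.5116,-.029]); a=np.radians(13.05)
d=q[:,:2]-c0; s=d@[np.cos(a),np.sin(a)]; t=d@[-np.sin(a),np.cos(a)]
f=(abs(t)<.055)&(abs(t)>.024)
k=np.polyfit(s[f],q[f,2],1); 
for i in range(8): r=q[:,2]-np.polyval(k,s); g=f&(abs(r)<(.008 if i<4 else .004)); k=np.polyfit(s[g],q[g,2],1)
print('floor',g.sum(),k,np.degrees(np.arctan(k[0])),'s',s[g].min(),s[g].max())
h=(q[:,2]-np.polyval(k,s))*np.cos(np.radians(20))
w=(h>.036)&(h<.055); print('wall t',np.percentile(t[w&(t>0)],[2,50,98]),np.percentile(t[w&(t<0)],[2,50,98]),'s',s[w].min(),s[w].max())
b=(abs(t)<.05)&(h>.008)&(h<.035)&(s<-.05); print('stop?',b.sum(),np.percentile(s[b],[2,25,50,75,98]) if b.any() else 0, np.percentile(h[b],[50,98]) if b.any() else 0)
p=cloud(load('top')).reshape(-1,3)
for n,(x,y) in dict(brown=(.4,.2),lemon=(.69,.2)).items():
  m=p[(abs(p[:,0]-x)<.09)&(abs(p[:,1]-y)<.07)&(p[:,2]>.012)&(p[:,2]<.08)]
  print(n,len(m), cv2.minAreaRect((m[:,:2]*1000).astype(np.float32)) if len(m)>9 else '')
s=arm.observe(); print(s['position'],s['width'],s['gripper_force'])
E
```

```text
floor 8506 [0.36214145 0.0729983 ] 19.907421098753915 s -0.10759632979548164 0.13162595788914255
wall t [0.05535812 0.05975201 0.06312303] [-0.0673972  -0.06188956 -0.06009248] s -0.13006086505237852 0.117269172670203
stop? 1502 [-0.12169707 -0.11630334 -0.11267329 -0.1102456  -0.10782576] [0.02253617 0.02752146]
brown 228 ((381.32745361328125, 199.19482421875), (134.72607421875, 51.4776725769043), 8.015945434570312)
lemon 195 ((731.378662109375, 187.02175903320312), (66.21701049804688, 131.8002471923828), 65.99427032470703)
[ 0.54134225 -0.00357055  0.27392338] 0.4920538338524663 19.984813041519374
```

View pics/w5.png

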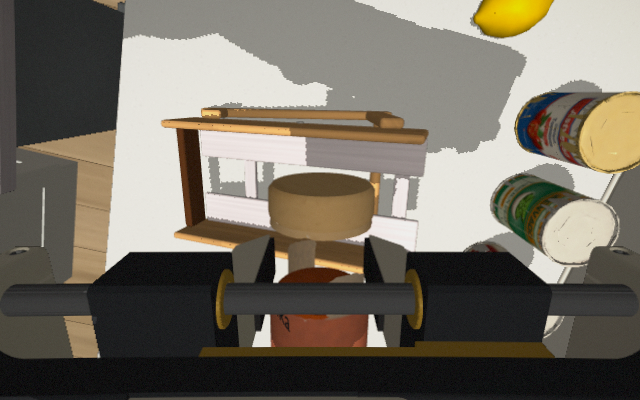

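The magazine is seen well: stop bar at (190,178), ties at (250,178) and (375,190). Fitting it puts the floor at z=0.073+0.362s and the middle at (0.525,-0.026), yaw 13°.

```bash
cat >> h.py <<'E'
def load_pose(up,d,r=.0235,lift=0.,c=(.5252,-.0258),yaw=13.05):
    """TCP for jar (radius r) lying 'up' m up the slope, TCP d below jar middle along tool"""
    a=np.radians(yaw); t=np.radians(20); n=np.array([-np.sin(t),0,np.cos(t)])
    m=np.array([-.120,0,.0351])+up*np.array([np.cos(t),0,np.sin(t)])+(r-d+lift)*n
    return np.r_[c[0]+m[0]*np.cos(a),c[1]+m[0]*np.sin(a),m[2]]
E
python3 - <<'E'
from h import *
T=pose(13.05,20,193.05)
print(load_pose(.15,.0168)); rel(T,load_pose(.15,.0168,lift=.06)); rel(T,load_pose(.15,.0168))
E
```

```text
[ 0.54338037 -0.02158602  0.09269896]
shift cm [ -1.8   -2.26 -12.48] turn [  4.8 -19.5  -1.3] ang 20.1 j [-0.31  0.26  0.27  1.72 -0.07  1.17  0.24] F [ 0.1  0.8 -0.9] w 0.492
shift cm [  0.2   -1.8  -18.12] turn [  4.8 -19.5  -1.3] ang 20.1 j [-0.31  0.26  0.27  1.72 -0.07  1.17  0.24] F [ 0.1  0.8 -0.9] w 0.492
```

Emit:
jog_arm --rows '[[[-0.5,-0.6,-3],[1.6,-6.5,-0.4],0.3],[[-1,-1.2,-6],[3.2,-13,-0.8],0.3],[[-1.5,-1.8,-9],[4.8,-19.5,-1.3],0.3],[[-1.8,-2.2,-11],[4.8,-19.5,-1.3],0.3],[[-1.8,-2.2,-12.5],[4.8,-19.5,-1.3],0.3],[[-1.8,-2.2,-12.5],[4.8,-19.5,-1.3],0.3]]'

```text
clock: 12.08
position: [0.5228, -0.0246, 0.148]
ee_rot: [1.801, 2.272, 0.399]
force: [-0.9, -0.6, -0.8]
width: 0.487
gripper_force: 20.0
```

```bash
python3 - <<'E'
from h import *
T=pose(13.05,20,193.05)
rel(T,load_pose(.15,.0168))
E
```

```text
shift cm [ 2.06  0.3  -5.53] turn [ 0.  -0.1 -0.1] ang 0.2 j [-0.16  0.21  0.19  2.22 -0.32  0.4   0.52] F [-0.9 -0.6 -0.8] w 0.487
```

Emit:
jog_arm --rows '[[[0.8,0.1,-2.2],[0,0,0],0.3],[[1.6,0.2,-4.2],[0,0,0],0.3],[[1.9,0.3,-5],[0,0,0],0.3],[[2,0.3,-5.4],[0,0,0],0.3],[[2,0.3,-5.4],[0,0,0],0.3]]'

```text
clock: 12.7
position: [0.5439, -0.023, 0.0956]
ee_rot: [1.801, 2.268, 0.401]
force: [-0.6, -0.2, -1.0]
width: 0.491
gripper_force: 20.0
```

Emit:
jog_arm --rows '[[[0.05,0,-0.2],[0,0,0],0.3],[[0.1,0,-0.35],[0,0,0],0.3],[[0.1,0,-0.35],[0,0,0],0.3]]'

```text
clock: 13.08
position: [0.5449, -0.0231, 0.0921]
ee_rot: [1.801, 2.267, 0.401]
force: [-1.6, 0.8, 2.6]
width: 0.491
gripper_force: 20.0
```

Emit:
jog_arm --rows '[[[0,0,0],[0,0,0],0.7],[[0,0,0],[0,0,0],0.8],[[0,0,0],[0,0,0],0.85],[[-0.7,-0.15,2],[0,0,0],0.85],[[-1.8,-0.4,5],[0,0,0],0.85],[[-2.8,-0.6,8],[0,0,0],0.85],[[-2.8,3,12],[0,0,0],1],[[-2.8,8,16],[0,0,0],1]]'

```text
clock: 14.08
position: [0.5168, 0.0551, 0.2524]
ee_rot: [1.804, 2.263, 0.4]
force: [1.4, 0.6, 0.6]
width: 0.987
gripper_force: 0.0
```

Emit:
jog_arm --rows '[[[-2,5,1],[-1.6,6.5,0.4],1],[[-5,10,1],[-3.2,13,0.8],1],[[-8,12,1],[-4.8,19.5,1.3],1],[[-9.5,12,1],[-4.8,19.5,1.3],1]]'

```text
clock: 14.58
position: [0.4216, 0.1777, 0.2604]
ee_rot: [1.921, 2.485, -0.003]
force: [-0.2, -1.5, 0.4]
width: 1.0
gripper_force: 0.0
```

```bash
cat >> h.py <<'E'
def mag(name='top'):
    z=load(name); p=cloud(z); d=p[...,:2]-np.array([.5252,-.0258]); a=np.radians(13.05)
    s=d@[np.cos(a),np.sin(a)]; t=d@[-np.sin(a),np.cos(a)]; h=(p[...,2]-.0351-.364*(s+.12))*np.cos(np.radians(20))
    g=(abs(t)<.055)&(h>.012)&(s>-.115)&(s<.12)
    for x in np.arange(-.12,.12,.01):
        m=g&(abs(s-x)<.005)
        if m.sum(): print(round(x,2),m.sum(),'h',h[m].max().round(3),'t',t[m].min().round(3),t[m].max().round(3),'rgb',z['img'][m].mean(0).astype(int))
def rect(name,x,y,rx=.08,ry=.08):
    q=cloud(load(name)).reshape(-1,3); q=q[(abs(q[:,0]-x)<rx)&(abs(q[:,1]-y)<ry)&(q[:,2]>.012)&(q[:,2]<.065)]
    print(len(q),cv2.minAreaRect((q[:,:2]*1000).astype(np.float32)),np.percentile(q[:,2],95))
E
python3 - <<'E'
from h import *
grab('wrist','pics/w6.png'); grab('top','pics/top3.png')
mag(); rect('wrist',.4,.2,.08,.06); rel(pose(90),(.4,.2,.2))
E
```

```text
-0.11 44 h 0.052 t -0.04 0.046 rgb [147 106  88]
-0.1 42 h 0.052 t -0.039 0.047 rgb [147 106  88]
-0.09 45 h 0.041 t -0.038 0.048 rgb [125  96  83]
-0.08 14 h 0.031 t -0.04 0.041 rgb [101  76  67]
0.05 5 h 1.031 t -0.055 -0.052 rgb [87 84 82]
0.06 3667 h 1.038 t -0.055 -0.011 rgb [86 84 81]
0.07 4630 h 1.034 t -0.025 0.032 rgb [85 83 80]
0.08 2952 h 1.03 t 0.021 0.055 rgb [86 84 81]
2702 ((405.241943359375, 200.5071563720703), (46.69671630859375, 87.9517593383789), 89.29265594482422) 0.046499108118700665
shift cm [-2.08  2.51 -6.04] turn [ 0.   0.1 75.6] ang 75.6 j [-0.63  0.12  0.13  1.92 -0.02  1.1  -0.24] F [-0.5  0.2  0.4] w 1.0
```

View pics/w6.png

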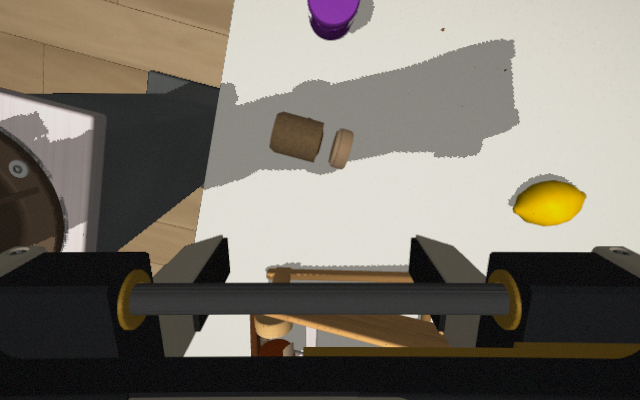

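Red rests across the stop. Brown lies at (297,138) with its lid at (342,148), mid (0.405,0.2005), axis along x. Going to it now.

Emit:
jog_arm --rows '[[[-0.3,0.5,-1],[0,0,10.5],1],[[-0.6,1,-2],[0,0,21],1],[[-1,1.5,-3],[0,0,31],1],[[-1.3,2,-5],[0,0,42],1],[[-1.7,2.3,-8],[0,0,52],1],[[-1.7,2.3,-11],[0,0,62],1],[[-1.7,2.3,-13],[0,0,72],1],[[-1.7,2.3,-15],[0,0,76],1]]'

```text
clock: 15.68
position: [0.4055, 0.1969, 0.1104]
ee_rot: [-0.014, 3.138, 0.001]
force: [0.0, -0.0, 0.2]
width: 0.997
gripper_force: 0.0
```

```bash
python3 - <<'E'
from h import *
rel(pose(90),(.405,.2005,.007))
E
```

```text
shift cm [ -0.05   0.36 -10.34] turn [-0.   0.2 -0.5] ang 0.5 j [-0.52  0.31 -0.06  2.12  0.03  0.71  0.97] F [ 0.  -0.   0.2] w 0.997
```

Emit:
jog_arm --rows '[[[0,0.2,-4],[0,0,0],1],[[0,0.2,-7.5],[0,0,0],1],[[0,0.2,-9.8],[0,0,0],1],[[0,0.2,-10.3],[0,0,0],0.7],[[0,0.2,-10.3],[0,0,0],0.3],[[0,0.2,-10.3],[0,0,0],0.3],[[0,0.2,-10.3],[0,0,0],0.3],[[0,0.2,-10.3],[0,0,0],0.3]]'

```text
clock: 16.68
position: [0.4051, 0.2008, 0.0083]
ee_rot: [-0.011, 3.139, 0.001]
force: [0.5, -1.5, 1.0]
width: 0.506
gripper_force: 1.7
```

Emit:
jog_arm --rows '[[[0,0,0],[0,0,0],0.3],[[0,0,0],[0,0,0],0.3],[[0,0,0],[0,0,0],0.3]]'

```text
clock: 17.05
position: [0.4051, 0.2009, 0.0081]
ee_rot: [-0.011, 3.139, 0.001]
force: [-0.7, -0.7, 5.8]
width: 0.5
gripper_force: 20.0
```

Emit:
jog_arm --rows '[[[0,0,4],[0,0,0],0.3],[[0,0,10],[0,0,-10],0.3],[[1,-1,15],[0,0,-20],0.3],[[3,-4,19],[0,0,-30],0.3],[[6,-8,22],[0,0,-40],0.3],[[9,-13,23],[0,0,-50],0.3],[[11,-18,22],[0,0,-60],0.3],[[12,-22,20],[0,0,-70],0.3]]'

```text
clock: 18.05
position: [0.5258, -0.0217, 0.2079]
ee_rot: [1.8, 2.571, -0.0]
force: [-0.0, 0.2, -1.4]
width: 0.498
gripper_force: 20.0
```

```bash
python3 - <<'E'
from h import *
T=pose(13.05,20,193.05); rel(T,load_pose(.15,.0154,lift=.06))
E
```

```text
shift cm [-0.29 -0.46 -5.76] turn [  5.8 -19.1  -6.9] ang 21.1 j [-0.32  0.29  0.33  1.86 -0.11  1.    0.4 ] F [-0.   0.2 -1.4] w 0.498
```

Emit:
jog_arm --rows '[[[0,-0.2,-1],[2,-6.5,-2],0.3],[[0,-0.3,-2],[3.8,-13,-4.5],0.3],[[-0.2,-0.4,-4],[5.8,-19.1,-7],0.3],[[-0.2,-0.4,-5.5],[5.8,-19.1,-7],0.3],[[-0.2,-0.4,-5.7],[5.8,-19.1,-7],0.3]]'

```text
clock: 18.68
position: [0.5213, -0.0234, 0.1496]
ee_rot: [1.8, 2.275, 0.396]
force: [0.1, 0.5, -1.6]
width: 0.498
gripper_force: 20.0
```

```bash
python3 - <<'E'
from h import *
T=pose(13.05,20,193.05); rel(T,load_pose(.15,.0154))
E
```

```text
shift cm [ 2.16  0.17 -5.56] turn [ 0.1 -0.2 -0.2] ang 0.3 j [-0.22  0.2   0.25  2.22 -0.34  0.41  0.55] F [ 0.1  0.5 -1.6] w 0.498
```

Emit:
jog_arm --rows '[[[0.8,0.1,-2.2],[0,0,0],0.3],[[1.6,0.1,-4.2],[0,0,0],0.3],[[2,0.1,-5.2],[0,0,0],0.3],[[2.1,0.1,-5.5],[0,0,0],0.3],[[2.1,0.1,-5.7],[0,0,0],0.3],[[2.1,0.1,-5.7],[0,0,0],0.3]]'

```text
clock: 19.42
position: [0.5439, -0.0223, 0.0943]
ee_rot: [1.797, 2.273, 0.399]
force: [-1.1, 0.1, -1.4]
width: 0.5
gripper_force: 20.0
```

Emit:
jog_arm --rows '[[[0.05,0,-0.15],[0,0,0],0.3],[[0.05,0,-0.25],[0,0,0],0.3],[[0.05,0,-0.25],[0,0,0],0.3]]'

```text
clock: 19.8
position: [0.544, -0.0225, 0.0927]
ee_rot: [1.798, 2.272, 0.4]
force: [-12.2, -0.9, 21.2]
width: 0.5
gripper_force: 20.0
```

Emit:
jog_arm --rows '[[[0,0,0.15],[0,0,0],0.3],[[0,0,0.15],[0,0,0],0.7],[[0,0,0.15],[0,0,0],0.8],[[0,0,0.15],[0,0,0],0.85],[[-0.7,-0.15,2],[0,0,0],0.85],[[-1.8,-0.4,5],[0,0,0],0.85],[[-2.8,-0.6,9],[0,0,0],0.85],[[-2.8,-4,14],[0,0,0],1]]'

```text
clock: 20.8
position: [0.515, -0.0604, 0.2317]
ee_rot: [1.794, 2.279, 0.398]
force: [3.3, -0.3, 0.0]
width: 0.918
gripper_force: 0.0
```

Emit:
jog_arm --rows '[[[-1,-6,1],[-1.6,6.5,0.4],1],[[-3,-12,1],[-3.2,13,0.8],1],[[-5,-18,1],[-4.8,19.5,1.3],1],[[-7,-23,0],[-4.8,19.5,1.3],1],[[-7.5,-25,0],[-4.8,19.5,1.3],1]]'

```text
clock: 21.42
position: [0.4391, -0.3157, 0.2306]
ee_rot: [-1.925, -2.481, 0.007]
force: [1.1, -0.0, 0.1]
width: 1.003
gripper_force: 0.0
```

```bash
python3 - <<'E'
from h import *
grab('wrist'); grab('top'); mag()
for n in('top','wrist'): rect(n,.442,-.314)
rel(pose(6),(.442,-.314,.2))
E
```

```text
-0.11 45 h 0.052 t -0.04 0.045 rgb [104  81  70]
-0.1 44 h 0.052 t -0.043 0.045 rgb [104  82  72]
-0.09 52 h 0.044 t -0.042 0.046 rgb [97 81 73]
-0.08 67 h 0.051 t -0.047 0.041 rgb [88 79 72]
-0.07 56 h 0.051 t -0.044 0.041 rgb [97 87 76]
-0.06 62 h 0.053 t -0.047 0.041 rgb [106  96  84]
-0.05 47 h 0.046 t -0.046 0.04 rgb [104  93  81]
-0.04 19 h 0.034 t -0.044 0.041 rgb [96 87 77]
-0.0 1 h 0.013 t -0.035 -0.035 rgb [190 188 191]
0.05 1 h 0.98 t -0.054 -0.054 rgb [89 88 85]
0.06 3682 h 1.037 t -0.055 -0.011 rgb [89 87 84]
0.07 4603 h 1.034 t -0.023 0.031 rgb [88 86 83]
0.08 2991 h 1.029 t 0.02 0.055 rgb [89 87 84]
360 ((442.2454528808594, -313.29034423828125), (51.9401969909668, 105.67922973632812), 6.3327250480651855) 0.05516939942891526
4371 ((442.1103515625, -317.1703186035156), (56.076026916503906, 105.14048767089844), 7.264414310455322) 0.05155584744372055
shift cm [ 0.21  0.12 -3.11] turn [ 0.1 -0.2 -8.4] ang 8.4 j [ 0.11  0.31  0.54  1.8  -0.18  1.07  0.96] F [-0.1  0.6 -1. ] w 1.001
```

Brown rests behind red. Now green at (0.442,-0.3155), closing axis 6.7°.

Emit:
jog_arm --rows '[[[0.2,0,-5],[0,0,-7.5],1],[[0.3,0.05,-10],[0,0,-7.5],1],[[0.3,0.05,-15],[0,0,-7.5],1],[[0.3,0.05,-19.5],[0,0,-7.5],1],[[0.3,0.05,-21.5],[0,0,-7.5],1],[[0.3,0.05,-22],[0,0,-7.5],0.7],[[0.3,0.05,-22],[0,0,-7.5],0.3],[[0.3,0.05,-22],[0,0,-7.5],0.3]]'

```text
clock: 22.52
position: [0.4451, -0.312, 0.0124]
ee_rot: [2.078, 2.355, -0.002]
force: [-0.1, 0.4, 0.1]
width: 0.724
gripper_force: 0.0
```

Emit:
jog_arm --rows '[[[0,0,0],[0,0,0],0.3],[[0,0,0],[0,0,0],0.3],[[0,0,0],[0,0,0],0.3],[[0,0,0],[0,0,0],0.3]]' --newtons 25

```text
clock: 23.02
position: [0.4447, -0.312, 0.0119]
ee_rot: [-2.079, -2.355, 0.002]
force: [-0.0, 1.5, 6.4]
width: 0.557
gripper_force: 25.0
```

Emit:
jog_arm --rows '[[[0,0,5],[0,0,0],0.3],[[0,0,11],[0,0,1],0.3],[[1,2,16],[0,0,2],0.3],[[3,7,20],[0,0,3],0.3],[[5,13,22],[0,0,4],0.3],[[7,19,22],[0,0,5],0.3],[[8,24,21],[0,0,6],0.3],[[9,29,20],[0,0,6],0.3]]'

```text
clock: 24.02
position: [0.5344, -0.0193, 0.2112]
ee_rot: [-1.95, -2.462, 0.002]
force: [0.4, -0.6, -1.7]
width: 0.556
gripper_force: 25.0
```

```bash
python3 - <<'E'
from h import *
T=pose(13.05,20,193.05); rel(T,load_pose(.17,.0141,r=.026,lift=.07))
E
```

```text
shift cm [ 0.23 -0.39 -4.1 ] turn [  4.6 -19.6  -0.2] ang 20.1 j [-0.42  0.31  0.46  1.84 -0.16  1.02  0.34] F [ 0.4 -0.6 -1.7] w 0.556
```

Emit:
jog_arm --rows '[[[0,-0.1,-1],[1.6,-6.5,0],0.3],[[0.1,-0.1,-2],[3.2,-13,0],0.3],[[0.3,-0.1,-3],[4.6,-19.6,-0.2],0.3],[[0.3,-0.1,-4],[4.6,-19.6,-0.2],0.3],[[0.3,-0.1,-4],[4.6,-19.6,-0.2],0.3]]'

```text
clock: 24.65
position: [0.5373, -0.0226, 0.1709]
ee_rot: [1.806, 2.269, 0.398]
force: [-0.5, 0.3, -1.9]
width: 0.554
gripper_force: 25.0
```

```bash
python3 - <<'E'
from h import *
T=pose(13.05,20,193.05); rel(T,load_pose(.17,.0141,r=.026)); grab('wrist','pics/w7.png')
E
```

```text
shift cm [ 2.26  0.49 -6.65] turn [-0.  -0.2  0.1] ang 0.2 j [-0.33  0.19  0.38  2.17 -0.35  0.48  0.55] F [-0.5  0.3 -1.9] w 0.554
```

View pics/w7.png

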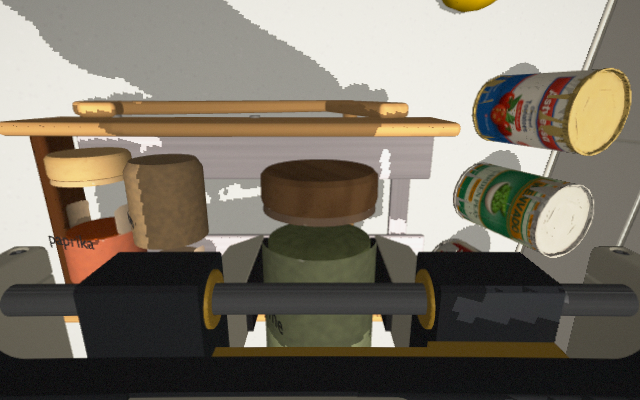

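Green is held over the channel with its lid edge at (320,165); red and brown rest at the left. Checking the lateral offset by depth.

```bash
python3 - <<'E'
from h import *
p=cloud(load('wrist')); a=np.radians(13.05)
d=p[...,:2]-np.array([.5252,-.0258]); t=d@[-np.sin(a),np.cos(a)]
lid=t[155:185,290:350]; zz=p[155:185,290:350,2]; m=zz>.15
print('lid far end t',np.nanpercentile(lid[m],[90,97,99]))
w=t[110:150,100:440]; z2=p[110:150,100:440,2]; s=d[110:150,100:440]@[np.cos(a),np.sin(a)]
h=(z2-.0351-.364*(s+.12))*.94; k=(h>.03)&(h<.05); print('wall t',np.nanpercentile(w[k],[2,10,50,98]))
w=t[230:400,60:640]
s=arm.observe(); dd=np.array(s['position'][:2])-[.5252,-.0258]; print('tcp t',dd@[-np.sin(a),np.cos(a)])
E
```

```text
lid far end t [0.04789978 0.04801476 0.04808628]
wall t [0.05496756 0.05581375 0.05945038 0.06294833]
tcp t 0.00015782431156585768
```

Emit:
jog_arm --rows '[[[-0.1,0.3,-0.5],[0,0,0],0.3],[[0.6,0.5,-2.5],[0,0,0],0.3],[[1.4,0.65,-4.5],[0,0,0],0.3],[[1.9,0.75,-5.8],[0,0,0],0.3],[[2.1,0.75,-6.3],[0,0,0],0.3],[[2.2,0.75,-6.5],[0,0,0],0.3],[[2.2,0.75,-6.5],[0,0,0],0.3]]'

```text
clock: 25.58
position: [0.5595, -0.0154, 0.1067]
ee_rot: [1.805, 2.266, 0.401]
force: [-0.2, -0.1, -2.6]
width: 0.554
gripper_force: 25.0
```

Emit:
jog_arm --rows '[[[0,0,-0.1],[0,0,0],0.3],[[0.05,0,-0.2],[0,0,0],0.3],[[0.05,0,-0.2],[0,0,0],0.3]]'

```text
clock: 25.95
position: [0.5598, -0.0153, 0.1044]
ee_rot: [1.805, 2.267, 0.4]
force: [0.0, 0.6, -2.7]
width: 0.555
gripper_force: 25.0
```

Emit:
jog_arm --rows '[[[0,0,-0.1],[0,0,0],0.3],[[0,0,-0.15],[0,0,0],0.3],[[0,0,-0.15],[0,0,0],0.3]]'

```text
clock: 26.32
position: [0.5599, -0.0153, 0.1038]
ee_rot: [1.805, 2.266, 0.402]
force: [-8.4, -0.9, 14.6]
width: 0.553
gripper_force: 25.0
```

Contact. Releasing and lifting along the floor normal, then backing away.

Emit:
jog_arm --rows '[[[0,0,0.1],[0,0,0],0.4],[[0,0,0.1],[0,0,0],0.75],[[0,0,0.1],[0,0,0],0.85],[[0,0,0.1],[0,0,0],0.9],[[-0.7,-0.15,2],[0,0,0],0.9],[[-1.8,-0.4,5],[0,0,0],0.9],[[-2.8,-0.6,9],[0,0,0],0.9],[[-2.8,-0.6,14],[0,0,0],1]]'

```text
clock: 27.32
position: [0.5304, -0.0217, 0.2432]
ee_rot: [1.807, 2.267, 0.398]
force: [1.5, 0.8, 1.0]
width: 0.966
gripper_force: 0.0
```

Emit:
jog_arm --rows '[[[-1,-6,1],[0,0,0],1],[[-2,-12,1],[0,0,0],1],[[-2,-18,1],[0,0,0],1],[[-2,-24,1],[0,0,0],1],[[-2,-24,1],[0,0,0],1],[[-2,-24,1],[0,0,0],1]]'

```text
clock: 28.08
position: [0.5116, -0.261, 0.2524]
ee_rot: [1.806, 2.267, 0.4]
force: [-1.4, 0.2, -0.4]
width: 0.999
gripper_force: 0.0
```

```bash
python3 - <<'E'
from h import *
grab('top'); mag(); s=arm.observe(); print(s['clock'],s['position'],s['force'],s['dq'].round(3))
z=load('top'); cv2.imwrite('pics/top4.png',cv2.resize(z['img'][145:300,180:480,::-1],None,fx=2.6,fy=2.6,interpolation=cv2.INTER_CUBIC))
E
```

```text
-0.11 42 h 0.056 t -0.04 0.045 rgb [104  81  70]
-0.1 44 h 0.049 t -0.043 0.045 rgb [103  81  71]
-0.09 55 h 0.045 t -0.046 0.045 rgb [96 80 72]
-0.08 65 h 0.051 t -0.047 0.042 rgb [98 88 78]
-0.07 59 h 0.052 t -0.048 0.04 rgb [124 108  91]
-0.06 60 h 0.052 t -0.047 0.04 rgb [133 118 101]
-0.05 48 h 0.048 t -0.046 0.04 rgb [123 107  91]
-0.04 88 h 0.055 t -0.052 0.053 rgb [97 95 84]
-0.03 79 h 0.063 t -0.052 0.053 rgb [109 108  91]
-0.02 72 h 0.061 t -0.05 0.053 rgb [113 112  94]
-0.01 68 h 0.055 t -0.049 0.054 rgb [110 109  92]
-0.0 57 h 0.047 t -0.05 0.054 rgb [94 94 80]
0.01 7 h 0.036 t -0.043 0.023 rgb [85 85 79]
0.05 2 h 0.713 t -0.055 -0.054 rgb [93 91 88]
0.06 3675 h 1.038 t -0.055 -0.011 rgb [89 86 83]
0.07 4593 h 1.033 t -0.025 0.033 rgb [88 86 83]
0.08 2986 h 1.029 t 0.02 0.055 rgb [89 87 84]
28.125 [ 0.51185056 -0.26002171  0.25247537] [0.31853947 0.04522726 0.21548362] [-0.019 -0.009 -0.008  0.004 -0.002 -0.001  0.003]
```

View pics/top4.png

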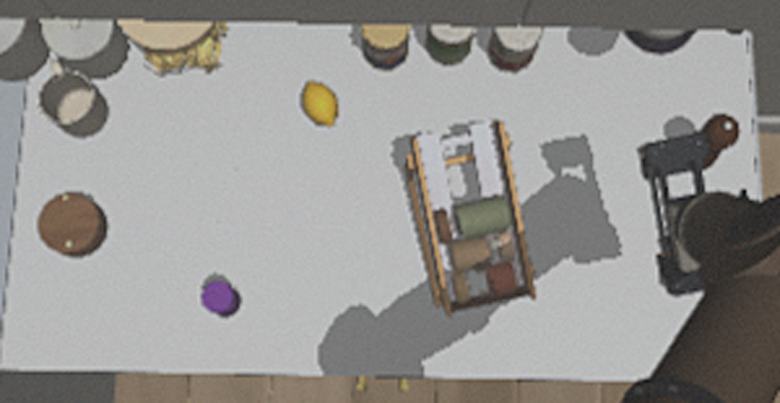

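The picture shows red (487,283), brown (478,250) and green (475,217) in order, crosswise and at rest; the bystanders are in place and the arm is clear.

```bash
python3 -c "
from cell import arm
print(arm.sign_off())"
```

```text
the job is handed in; nothing more can be done
None
```

The red, brown and green jars rest in that order in the magazine from the stop, lying crosswise; the job was handed in at about 28 s of the 72 s limit, and sign-off returned no verdict.

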